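# File the foot ring of a porcelain dish round to the mark

## Task

Pick the file up by its wooden grip and dress the dish's foot ring on its right-hand side: lay the file flat and lengthwise, press gently and push it forward (the way the yellow arrow points) right across in at least three separate long strokes, lifting it well clear (about 3 cm) for each return so that the wheel is never dragged back. Each stroke creeps the stiff wheel round; stop when the black mark stands at the red pointer, then lay the file flat along the cork mat, wholly on it. Never press hard enough to chip the porcelain, do not turn the wheel with the gripper, and leave the vase, cup and brush where they are.

Things in the scene. Friction and masses are not known exactly. Their poses are not given: they have to be found in the camera images.
- file_grip (a point): Centre of the file's pale wooden grip block (34 mm along the blade, 26 wide, 50 tall, from 8 to 58 mm above the underside; this point is 35 above it). It stands on the middle of a dark steel blade 150 long (x), 28 wide (y), 8 thick, flat underneath, both ends alike; about 0.3 kg. Starts flat on the cork mat. z up.
- file_sole (a point): Middle of the file's flat underside, the filing face; x along the blade, z up.
- stroke_point (a point): Over the right side of the foot ring, 65 mm from the wheel axis. Fixed to the stand, 117 mm above the table; the ring is set 3 to 19 mm lower: find it by touch. x: forward stroke (tangent, away from the robot, as the yellow arrow), y to the axis, z up. Slide the file, length along x, its middle from 40 mm behind to 40 past this point (at least 15 each way), within 30 sideways.
- wheel (a joint): Angle (rad) of the blue wheel. 0: black mark at red pointer; starts at -1.65 to -1.25, grows anticlockwise from above, as forward strokes turn it. Stiff: creeps only while the file slides on the ring, 0.3 rad/s at 8 N pressing and in proportion, nothing under 2 N; stops at once on lifting. It sits on stiff rubber (1 mm per 12 N). Press 5 to 12 N by feel; over 18 N chips the porcelain.
- stand: Fixed stand of the blue wheel (disc 216 mm across), wooden board 250 x 290; origin on the wheel axis at table height, x towards the red pointer (post 12 mm square, 118 mm from the axis, 82 high). A white dish is fixed upside down on the wheel, with a black mark 8 mm wide; its foot ring, 138 mm outside, 122 inside, has a flat top, 11 mm above the dish's base; nothing near is higher.
- mat: Fixed cork mat 250 x 130 x 6 mm where the file lies and goes back; origin at the centre of its underside, x along its length, top 6 mm up.
- file: The whole file; origin at the middle of its underside, axes as file_sole.
- vase_mid (a point): Middle of a white porcelain vase, 68 mm across, 95 tall; leave alone.
- cup_mid (a point): Middle of a white cup, 72 mm across, 60 tall; leave alone.
- brush_mid (a point): Middle of a loose brush lying on the table; leave alone.
Mind the look-alikes: they are no part of the job. What is shaped like the file but blue or orange is not meant.

How it is judged (in metres and radians):
On the way, in this order (a step that is already met when the one before it is completed fails the run):
1. first stroke begun: the file lies flat and lengthwise on the right side of the foot ring, pressed on, its middle at least 15 mm behind the stroke point (contact force between file and wheel above 2.5 N and angle between file_sole's own z axis and vertical below 0.15 rad and angle between the x axis of file_sole and the x axis of stroke_point, either way round below 0.4 rad and y of file_sole in the frame of stroke_point between -0.03 and 0.03 m and x of file_sole in the frame of stroke_point below -0.015 m), for 0.05 s.
2. first stroke pushed through: still pressed on, its middle at least 15 mm past the stroke point (contact force between file and wheel above 2.5 N and angle between file_sole's own z axis and vertical below 0.15 rad and angle between the x axis of file_sole and the x axis of stroke_point, either way round below 0.4 rad and y of file_sole in the frame of stroke_point between -0.03 and 0.03 m and x of file_sole in the frame of stroke_point above 0.015 m), for 0.05 s.
3. file lifted clear of the ring (4 mm or more above the stroke point) after the first stroke and brought back behind the stroke point in the air (z of file_sole in the frame of stroke_point above 0.004 m and contact force between file and wheel below 0.01 N and x of file_sole in the frame of stroke_point below -0.015 m), for 0.05 s.
4. second stroke begun: the file lies flat and lengthwise on the right side of the foot ring, pressed on, its middle at least 15 mm behind the stroke point (all of step 1), for 0.05 s.
5. second stroke pushed through: still pressed on, its middle at least 15 mm past the stroke point (all of step 2), for 0.05 s.
6. file lifted clear of the ring (4 mm or more above the stroke point) after the second stroke and brought back behind the stroke point in the air (all of step 3), for 0.05 s.
7. third stroke begun: the file lies flat and lengthwise on the right side of the foot ring, pressed on, its middle at least 15 mm behind the stroke point (all of step 4), for 0.05 s.
8. third stroke pushed through: still pressed on, its middle at least 15 mm past the stroke point (all of step 5), for 0.05 s.
9. file lifted clear of the ring (4 mm or more above the stroke point) after the third stroke (z of file_sole in the frame of stroke_point above 0.004 m and contact force between file and wheel below 0.01 N), for 0.05 s.
At the end, for the whole second after the job is handed in: The black mark stands at the red pointer (within 0.12 rad, 8 mm at the ring) and the wheel is still; the file lies flat, released and at rest on the cork mat, along it (within 0.25 rad) and wholly on it (its middle within 45 mm lengthwise and 35 mm crosswise of the mat's centre) (value of joint wheel between -0.12 and 0.12 rad and velocity of joint wheel below 0.02 rad/s and x of file_sole in the frame of mat between -0.045 and 0.045 m and y of file_sole in the frame of mat between -0.035 and 0.035 m and z of file_sole in the frame of mat below 0.012 m and angle between file_sole's own z axis and vertical below 0.08 rad and angle between the x axis of file_sole and the x axis of mat, either way round below 0.25 rad and linear speed of file below 0.02 m/s); the robot touches nothing.
It fails at once if the file is pressed on the porcelain with more than 18 N (contact force between file and wheel above 18 N).
It fails at once if the wheel is dragged backwards (velocity of joint wheel below -0.12 rad/s).
It fails at once if the gripper or arm touches the wheel or the dish (contact force between any of the fingers, the arm and wheel above 0.5 N).
It fails at once if the vase, cup or brush is moved more than 15 mm (distance of any of vase_mid, cup_mid, brush_mid from where it was at the start of the episode above 0.015 m).
It also fails if it takes over 70 s, if anything falls off the work surface, if the arm or the gripper's body presses on something with over 40 N, if the wrist force passes 120 N, or if a joint passes its speed limit or range.

## Robot

A 6-joint arm with a two-finger parallel gripper is mounted at the origin on the work surface. World frame = base frame: x ahead of the robot, y to its left, z up, the work surface at z = 0. Lengths are in m, angles in degrees, forces in N, time in s.
With the tool pointing down it reaches from about 0.3 to 0.75 m from the base axis. Payload 8.5 kg.
Tool frame: the origin (TCP) lies at the very end of the fingers, on their centre line; the grasp point (between the pads) lies 19 mm behind it; z points along the fingers, y is the direction in which the jaws open and shut (so a half turn about z gives the same grasp; the last joint's range is limited). The gripper opens to 85 mm and grips with 20 to 120 N. Pads are 22 mm wide; open, the fingers measure 114 mm over their backs; the gripper's body (76 mm by 85 mm) begins 54 mm behind the grasp point. The pads swing forward as they close: fully open they stand 13 mm farther back than shut.
Start: joints at [57.049, 21.807, 74.336, -0, 83.858, -12.336], TCP at [0.194, 0.515, 0.231] pointing down, gripper open.
Joint ranges: [-178.18, 178.18], [-50.72, 133.34], [12.68, 142.11], [-81.47, 261.47], [9.98, 163.14], [-165.26, 165.26]. Speed limits (degrees/s): [136.94, 136.94, 180, 180, 180, 180].

## Interface

Orientations are given as a 3x3 rotation matrix whose columns are the frame's x, y, z axes.
In Python, from rig import status, vision, env gives the robot as it stands.
- The arm moves only by the tool send_rows, never from a script. Its argument "targets" is a list of rows, each a list of 7 numbers: the shift along the tool's x, y, z in units of 50 mm (1.0 is 50 mm), then the turn, a rotation vector about the tool's x, y, z in units of 8 degrees (1.0 is 8 degrees), then the finger opening in mm, from 0 to 85.4. A call has 1 to 5 rows; each row is the pose to reach, as a shift and turn from the pose commanded when the call began, along the tool's axes at that moment; what a row does not reach only later rows make up. A row lasts 1/8 s, in which the tool goes at most 62.5 mm and 10.7 degrees, less where a joint would pass 70% of its speed; a pose out of reach is approached as far as the arm can. A call with a gripper value outside its range is refused whole. The fingers move at their own pace and stop on an object; "grip_force" is the grip in N (left out, the last holds). Time passes only in rows, so rows that repeat a pose let the fingers close. It gives the time, the measured TCP pose, the force and the opening at its end, in the units of the state.
- status.observe(): the state, without advancing time (a new reading comes with each control period).
- vision.get_image(name): name is "scene" or "top"; returns (picture, depth): 480x640x3 uint8, red, green, blue; 480x640 float32, m along the optical axis (not along the pixel's ray), 0 where there is no reading.
- vision.camera_model(name): a dict with "camera_matrix" (3x3 intrinsics, pixels), "view" (4x4, takes a point from world to camera coordinates). Camera axes: x right, y down, z forward; pixel columns grow to the right and rows downward; lengths in m; the calibration is good to about 2 mm. A picture is of the moment at which its call begins. camera_model takes no time and is no camera call.
- env.close_job(): hands the job in, once; it reports no verdict.
Trained networks look in the newest picture that a camera, given by its name, has taken for a name from the list of things; names that differ only in an ending like _2 or _b are one class to them, and where a whole thing is asked for, a point or a joint stands for the part that bears it (a point fixed in the world has none). Each returns a list of dicts, best first, with "p" (0 to 1); they miss things now and then, are a little off and sometimes report something else, mostly with a low value. They report only what shows in the picture. A call takes as long as a camera call. They do not tell look-alikes from the thing itself.
- vision.masks_of(camera, label): "pixels" (480x640 bool, what is visible of it) and "extent" ([left, top, right, bottom] in pixels, round what is visible of it).
The state is a dict: "time_s": time; "q": joint angles; "qvel": joint speeds; "joint_efforts": joint torques, N m; "position": TCP position; "tool_rot": TCP orientation; "ft_force": force on the tool from outside, world axes, zero at the start; "wrist_torque": the same for the moment, N m; "grip_width": finger opening in m.
Only numpy, scipy, OpenCV 4.12 (cv2) and the standard library are available. Lean on these libraries where they do the work, as an engineer would, in place of code of your own. Each camera call takes 0.05 s, during which the arm holds its last target.

## Working session

There is one attempt and no reset: what is moved stays moved. The work goes in short steps, Python scripts to look and compute and a tool call to move; the robot and the scene stay as the last step left them, time stands still between calls to the robot, and variables do not carry over. Pictures are saved under pics/ and viewed, and the job is handed in when it is done.

Besides the shell and the picture viewer there is one more tool, called after "Request:" as a command line: name --pt "numbers of a row" for each row, then --argument value for the rest. send_rows: Moves the arm, as the interface text tells. Its arguments: {"type":"object","properties":{"targets":{"type":"array","items":{"type":"array","items":{"type":"number"}}},"grip_force":{"type":"number"}},"required":["targets"]}

```bash
mkdir -p pics; ls
python3 - <<'E'
from rig import status, vision, env
import cv2,numpy as np
for n in("scene","top"):
    im,d=vision.get_image(n); cv2.imwrite(f"pics/{n}0.png",im[:,:,::-1]); m=vision.camera_model(n); print(n,np.round(m["camera_matrix"],1).tolist(),np.round(m["view"],3).tolist())
s=status.observe(); print(s)
E
```

```text
pics
scene [[527.2, 0.0, 313.0], [0.0, 527.2, 246.0], [0.0, 0.0, 1.0]] [[0.65, 0.76, 0.006, -0.32], [0.425, -0.357, -0.832, -0.162], [-0.63, 0.543, -0.555, 1.952], [0.0, 0.0, 0.0, 1.0]]
top [[517.5, 0.0, 317.8], [0.0, 517.5, 239.7], [0.0, 0.0, 1.0]] [[0.002, -1.0, 0.001, -0.029], [-0.987, -0.003, -0.161, 0.553], [0.161, -0.001, -0.987, 1.227], [0.0, 0.0, 0.0, 1.0]]
{'time_s': 0.1, 'q': array([ 5.70509888e+01,  2.18388136e+01,  7.43796737e+01,  1.17018323e-03,
        8.38584218e+01, -1.23354707e+01]), 'qvel': array([-0.01164832, -0.1085883 , -0.11632892, -0.05183047, -0.03702135,
        0.11349402]), 'joint_efforts': array([ 3.43468957e-03, -4.49215043e+01, -2.31660050e+01, -1.49919642e-04,
        3.65033324e-03, -3.06921140e-05]), 'position': array([0.19348297, 0.51456388, 0.23076208]), 'tool_rot': array([[-9.35975472e-01,  3.52064423e-01, -7.47115990e-04],
       [ 3.52065083e-01,  9.35974857e-01, -1.11536704e-03],
       [ 3.06600730e-04, -1.30698964e-03, -9.99999099e-01]]), 'ft_force': array([ 0.29397249, -0.20396441,  0.05813949]), 'wrist_torque': array([ 0.01592337, -0.01976968,  0.03599621]), 'grip_width': 0.08556751782929936}
```

View pics/scene0.png

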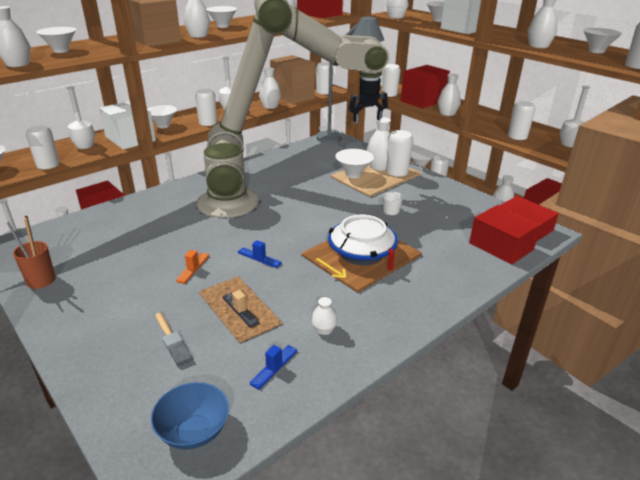

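View pics/top0.png

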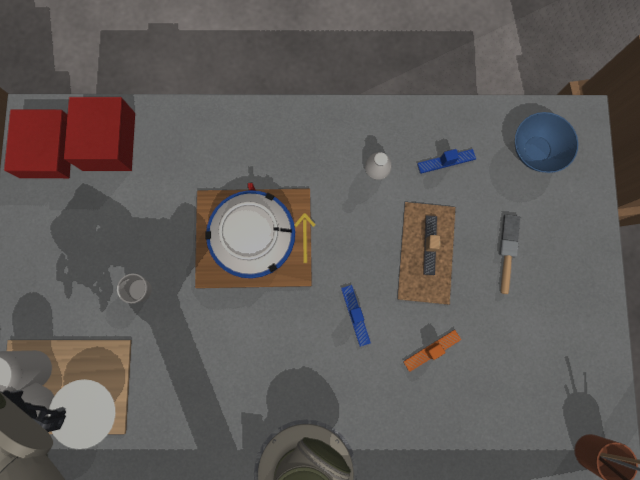

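The top view shows the mat at about (428,252) with the steel file and its pale grip near (434,242). The wheel is at about (250,232), with its black mark at (283,230) on the right, the red pointer at (250,186) and the arrow at (305,238) pointing up, which is +x. The vase is at (378,165), the cup at (132,288) and the brush at (508,255).

```bash
cat > h.py <<'E'
from rig import status, vision, env
import cv2,numpy as np
def cloud(n,im=None,d=None):
    if d is None: im,d=vision.get_image(n)
    m=vision.camera_model(n);K=np.array(m["camera_matrix"]);V=np.array(m["view"])
    v,u=np.mgrid[0:480,0:640]
    c=np.stack([(u-K[0,2])/K[0,0]*d,(v-K[1,2])/K[1,1]*d,d],-1)
    w=(c-V[:3,3])@V[:3,:3]
    return im,d,w
def rect(P):
    (c,s,a)=cv2.minAreaRect((P[:,:2]*1000).astype(np.float32)); 
    b=cv2.boxPoints((c,s,a)); e=b[1]-b[0]; f=b[2]-b[1]
    L=e if np.hypot(*e)>np.hypot(*f) else f
    ang=np.degrees(np.arctan2(L[1],L[0])); ang=(ang+90)%180-90
    return np.round(c,1),np.round(s,1),round(ang,1)
E
python3 - <<'E'
from h import *
im,d,w=cloud("top")
cv2.imwrite("pics/wheelz.png",cv2.resize(im[170:300,180:330,::-1],None,fx=5,fy=4.6,interpolation=cv2.INTER_CUBIC)[:600])
cv2.imwrite("pics/matz.png",cv2.resize(im[190:310,390:520,::-1],None,fx=5,fy=5,interpolation=cv2.INTER_CUBIC)[:600])
for l in("file","file_grip","mat","stand","wheel","vase_mid","cup_mid","brush_mid"):
    for r in vision.masks_of("top",l)[:4]:
        p=r["pixels"]&(d>0); P=w[p]
        if len(P)<5: continue
        print(l,round(r["p"],2),r["extent"],len(P),"med",np.round(np.median(P,0),4),"z5/95",np.round(np.percentile(P[:,2],[5,50,95]),4),rect(P))
E
```

```text
file 0.93 [420.6, 215.4, 440.8, 273.7] 800 med [ 0.5427 -0.3065  0.0165] z5/95 [0.0079 0.0165 0.0669] (array([ 547.7, -312.5]), array([ 38.9, 153.2]), np.float32(-2.4))
file 0.64 [342.8, 287.3, 371.7, 346.5] 748 med [ 0.3695 -0.1198  0.0103] z5/95 [0.0046 0.0103 0.0608] (array([ 371.9, -121.7]), array([150.2,  33. ]), np.float32(17.4))
file 0.63 [405.5, 329.3, 458.9, 372.4] 774 med [ 0.2864 -0.2993  0.0109] z5/95 [0.0044 0.0109 0.0606] (array([ 286.3, -307.1]), array([ 33.1, 152.4]), np.float32(-59.8))
file 0.63 [418.9, 149.8, 474.3, 174.0] 668 med [ 0.7625 -0.3493  0.0113] z5/95 [0.0051 0.0113 0.0605] (array([ 768.9, -358.7]), array([ 33.5, 149.3]), np.float32(-74.8))
file_grip 0.94 [416.5, 150.9, 475.6, 172.3] 676 med [ 0.7628 -0.351   0.0112] z5/95 [0.0051 0.0112 0.0606] (array([ 769.6, -359.3]), array([ 34.6, 150.8]), np.float32(-74.8))
file_grip 0.75 [425.0, 214.8, 442.8, 274.5] 753 med [ 0.5405 -0.3066  0.0168] z5/95 [0.0114 0.0168 0.067 ] (array([ 546.4, -309.4]), array([ 30.3, 150.7]), np.float32(-3.8))
file_grip 0.65 [406.8, 330.9, 456.8, 367.1] 751 med [ 0.2842 -0.2979  0.0
[... 930 characters left out ...]
p.float32(49.4))
vase_mid 0.72 [367.3, 153.6, 388.9, 180.8] 591 med [ 0.7331 -0.1756  0.0649] z5/95 [0.0175 0.0649 0.0984] (array([ 742.7, -182.8]), array([64.6, 73.4]), np.float32(-86.3))
cup_mid 0.74 [118.0, 269.0, 150.6, 301.9] 782 med [0.4333 0.4281 0.0294] z5/95 [0.0036 0.0294 0.063 ] (array([434.9, 417.8]), array([71.8, 73.9]), np.float32(-5.7))
brush_mid 0.66 [500.7, 215.4, 521.4, 296.6] 1067 med [ 0.5419 -0.5013  0.0191] z5/95 [0.0045 0.0191 0.0244] (array([ 523.2, -507.3]), array([ 50.1, 199.9]), np.float32(-7.3))
brush_mid 0.28 [197.3, 183.7, 316.5, 286.4] 11272 med [0.5512 0.1269 0.0709] z5/95 [0.0101 0.0709 0.1079] (array([565.3, 131.8]), array([252.2, 300.5]), np.float32(-89.2))
```

View pics/wheelz.png

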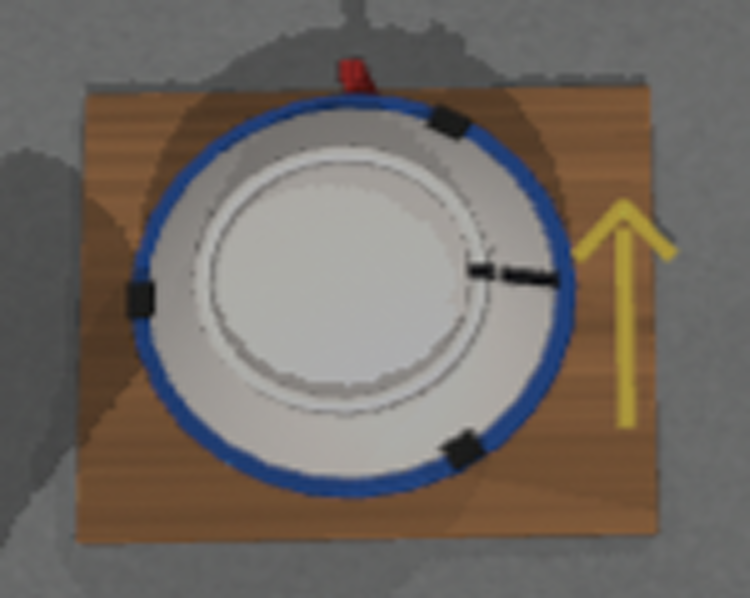

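View pics/matz.png

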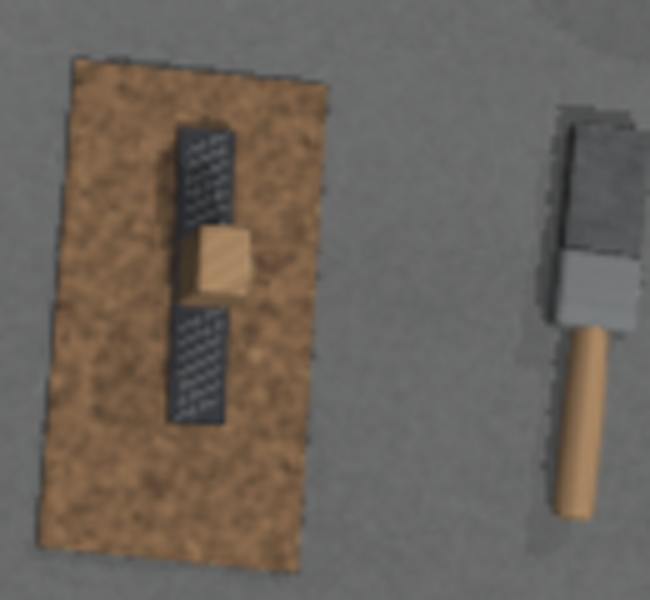

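Run:
```python
from h import *
from scipy.optimize import least_squares
im,d,w=cloud("top"); I=im.astype(int)
x,y,z=w[...,0],w[...,1],w[...,2]
# grip top
g=(z>.055)&(abs(x-.547)<.06)&(abs(y+.31)<.05); print("grip top",rect(w[g]),w[g].mean(0),g.sum())
b=(z>.010)&(z<.022)&(abs(x-.547)<.09)&(abs(y+.31)<.03)&(I.max(-1)<90); print("blade",rect(w[b]),np.percentile(w[b][:,2],[5,50,95]))
# ring
near=(np.hypot(x-.565,y-.135)<.09)
print("z percentiles near",np.percentile(z[near],[50,80,90,95,99]))
def ring(zl,lo,hi,c0):
    r=near&(z>zl)
    P=w[r]
    q=np.hypot(P[:,0]-c0[0],P[:,1]-c0[1]); P=P[(q>lo)&(q<hi)]
    s=least_squares(lambda p:np.hypot(P[:,0]-p[0],P[:,1]-p[1])-p[2],[*c0,.065],loss="soft_l1",f_scale=.002)
    return s.x,len(P),P
c=(.565,.135)
zt=np.percentile(z[near],95)
for k in range(4):
    s,n,P=ring(zt-.003,.055,.075,c); c=s[:2]
print("ring",s,n,"z",np.percentile(P[:,2],[5,50,95]))
for a in range(0,360,45):
    A=np.degrees(np.arctan2(P[:,1]-c[1],P[:,0]-c[0]))%360; m=abs((A-a+180)%360-180)<20; print(a,m.sum(),np.median(P[m,2]) if m.any() else None)
# rim blue
bl=(I[...,2]>I[...,0]+50)&(np.hypot(x-c[0],y-c[1])<.125); 
Q=w[bl]; s2=least_squares(lambda p:np.hypot(Q[:,0]-p[0],Q[:,1]-p[1])-p[2],[*c,.105],loss="soft_l1",f_scale=.002).x; print("blue",s2)
# mark
mk=(I.max(-1)<60)&(np.hypot(x-c[0],y-c[1])<.098)&(np.hypot(x-c[0],y-c[1])>.055)
M=w[mk];print("mark ang",np.degrees(np.arctan2(M[:,1]-c[1],M[:,0]-c[0])).round(0),len(M))
rd=(I[...,0]>I[...,1]+70)&(np.hypot(x-.69,y-.136)<.04); R=w[rd]
t=R[R[:,2]>.075];print("red",R.mean(0),t.mean(0) if len(t) else 0,rd.sum(),len(t))
yl=(I[...,0]>130)&(I[...,1]>110)&(I[...,2]<90)&(abs(y-.03)<.06)&(abs(x-.56)<.12); Y=w[yl]; print("arrow",rect(Y),len(Y))
wd=(z<.03)&(z>.005)&(abs(x-.57)<.16)&(abs(y-.135)<.17);print("board",rect(w[wd]),np.median(w[wd][:,2]))
mt=vision.masks_of("top","mat")[0]["pixels"]
mm=mt|b; h=(abs(x-.53)<.15)&(abs(y+.3)<.1)&(I[...,0]>I[...,2]+25)&(z<.02)
print("mat",rect(w[h]),np.median(z[h]))
```

```text
grip top (array([ 545.9, -308.4]), array([25.7, 32.8]), np.float32(-2.8)) [ 0.54533093 -0.30794403  0.0653284 ] 157
blade (array([ 548.4, -307.2]), array([ 34.8, 153.8]), np.float32(-2.5)) [0.01139993 0.01534638 0.01974993]
z percentiles near [0.09959252 0.10347627 0.10980609 0.11202819 0.1149077 ]
ring [0.56424957 0.13604916 0.06468863] 492 z [0.10938612 0.11181222 0.11580653]
0 53 0.11195555497923912
45 53 0.11163710347417033
90 56 0.11164067445079445
135 54 0.11241129879730177
180 56 0.11151170680270539
225 55 0.111811327272547
270 61 0.11188579261438288
315 55 0.11175110711240868
blue [0.5642437  0.13565791 0.10280692]
mark ang [ -23.  -25.  -23.  -24.  -26.  -27.  -28.  -30.  -31.  -30.  -31.  -85.
  -85.  -86.  -86.  -86.  -88.  -88.  -88.  -88.  -88.  -86.  -86.  -86.
  -85.  -86.  -85.  -85.  -90.  -88.  -88.  -87.  -88.  -87.  -87.  -87.
  -87.  -87.  -86.   88.   88.  -89.  -89.  -88.  -88.  -88.  -88.  -88.
  -87.   90.   90.   91.   91.   93.   93.   94.   94.   95.   96.   97.
   97. -143. -145. -144. -148. -147. -150. -149.] 68
red [0.67996574 0.13754077 0.08126793] [0.67996574 0.13754077 0.08126793] 22 22
arrow (array([565.9,  13.5]), array([ 51.6, 123.2]), np.float32(-12.6)) 270
board (array([569.9, 135.6]), array([316.7, 338. ]), np.float32(-89.9)) 0.013161259961682862
mat (array([ 528. , -303.2]), array([132. , 249.9]), np.float32(-5.7)) 0.007450982685397199
```

```bash
cat > mv.py <<'E'
import sys,numpy as np
from scipy.spatial.transform import Rotation as R
from rig import status
# usage: mv.py x y z yaw   (tool y axis yaw in deg)
def go(x,y,z,yaw):
    s=status.observe(); p=s["position"]; T=s["tool_rot"]
    c,n=np.cos(np.radians(yaw)),np.sin(np.radians(yaw))
    G=np.column_stack([[-n*-1*-1,c,0],[c,n,0],[0,0,-1]]) 
    G[:,0]=np.cross(G[:,1],G[:,2])
    dp=T.T@(np.array([x,y,z])-p); rv=np.degrees(R.from_matrix(T.T@G).as_rotvec())
    print("t",s["time_s"],"p",np.round(p,4),"yaw",np.degrees(np.arctan2(T[1,1],T[0,1])).round(2),"F",np.round(s["ft_force"],2),"w",round(s["grip_width"],4))
    print("row",np.round(np.r_[dp/.05,rv/8],4).tolist())
if __name__=="__main__": go(*map(float,sys.argv[1:]))
E
python3 mv.py 0.5455 -0.308 0.23 -2.7
python3 - <<'E'
from h import *
im,d,w=cloud("scene")
P=w[d>0]; m=(P[:,0]>.15)&(P[:,0]<.8)&(abs(P[:,1])<.6)&(P[:,2]>.12)&(P[:,2]<.5)
Q=P[m]; H,_,_=np.histogram2d(Q[:,0],Q[:,1],bins=[np.arange(.15,.85,.1),np.arange(-.6,.65,.1)]); print(H.astype(int))
E
```

```text
t 0.65 p [0.1936 0.5148 0.2313] yaw 69.38 F [-0.81  0.52  0.15] w 0.0857
row [-12.3803, -12.9238, 0.0269, -0.0003, 0.0002, 9.0106]
[[   0    0    0    0    0    0    0    0    0  117 1024  514]
 [   0    0    0    0    0    0    0    0    0    0   99   81]
 [   0    0    0    0    0    0    0    0    0    0    0    0]
 [   0    0    0    0    0    0    0    0    0    0    0    0]
 [   0    0    0    0    0    0    0    0    0    0    0    0]
 [   0    0    0    0    0    0    0    0    0    0    0    0]]
```

Request:
send_rows --pt "0 0 -1.2 0 0 0 85" --pt "-12.38 -12.92 -1.2 0 0 9.01 85" --pt "-12.38 -12.92 -1.2 0 0 9.01 85" --pt "-12.38 -12.92 -1.2 0 0 9.01 85" --pt "-12.38 -12.92 -1.2 0 0 9.01 85"

```text
time_s: 1.32
position: [0.2923, 0.2832, 0.2915]
tool_rot: [[-0.44, 0.898, 0.001], [0.898, 0.44, 0.0], [-0.0, 0.001, -1.0]]
ft_force: [0.4, 1.0, -0.4]
grip_width: 0.0851
```

```bash
python3 mv.py 0.5455 -0.308 0.20 -2.7
```

```text
t 1.325 p [0.2923 0.2832 0.2915] yaw 26.09 F [ 0.45  1.02 -0.42] w 0.0851
row [-12.8452, -0.6535, 1.8306, 0.0058, -0.0008, 3.5989]
```

Request:
send_rows --pt "-12.85 -0.65 1.83 0 0 3.6 85" --pt "-12.85 -0.65 1.83 0 0 3.6 85" --pt "-12.85 -0.65 1.83 0 0 3.6 85" --pt "-12.85 -0.65 1.83 0 0 3.6 85" --pt "-12.85 -0.65 1.83 0 0 3.6 85"

```text
time_s: 1.95
position: [0.4159, -0.0009, 0.2473]
tool_rot: [[0.042, 0.999, 0.001], [0.999, -0.042, -0.0], [-0.0, 0.001, -1.0]]
ft_force: [0.7, 1.0, 0.3]
grip_width: 0.0848
```

```bash
python3 mv.py 0.5455 -0.308 0.16 -2.7
```

```text
t 1.95 p [ 0.4159 -0.0009  0.2473] yaw -2.41 F [0.75 0.99 0.29] w 0.0848
row [-6.0281, 2.8466, 1.7497, 0.007, 0.0002, 0.0358]
```

Request:
send_rows --pt "-6.03 2.85 1.75 0 0 0 85" --pt "-6.03 2.85 1.75 0 0 0 85" --pt "-6.03 2.85 1.75 0 0 0 85" --pt "-6.03 2.85 1.75 0 0 0 85" --pt "-6.03 2.85 1.75 0 0 0 85"

```text
time_s: 2.58
position: [0.5337, -0.2792, 0.1675]
tool_rot: [[0.042, 0.999, 0.0], [0.999, -0.042, -0.0], [-0.0, 0.0, -1.0]]
ft_force: [0.8, -0.7, 0.1]
grip_width: 0.0849
```

```bash
python3 mv.py 0.5455 -0.308 0.09 -2.7
```

```text
t 2.575 p [ 0.5337 -0.2792  0.1675] yaw -2.4 F [ 0.77 -0.74  0.14] w 0.0849
row [-0.5651, 0.26, 1.5502, 0.0024, 0.0009, 0.0374]
```

Request:
send_rows --pt "0 0 0 0 0 0 85" --pt "0 0 0 0 0 0 85"

```text
time_s: 2.82
position: [0.5329, -0.2767, 0.168]
tool_rot: [[0.042, 0.999, -0.0], [0.999, -0.042, 0.001], [0.0, -0.0, -1.0]]
ft_force: [-0.1, 0.5, 0.1]
grip_width: 0.085
```

```bash
python3 mv.py 0.5455 -0.308 0.09 -2.7
python3 - <<'E'
from h import *
im,d,w=cloud("scene"); cv2.imwrite("pics/s1.png",im[:,:,::-1])
im,d,w=cloud("top"); cv2.imwrite("pics/t1.png",im[:,:,::-1])
E
```

```text
t 2.825 p [ 0.5329 -0.2767  0.168 ] yaw -2.39 F [-0.15  0.55  0.12] w 0.085
row [-0.6151, 0.2778, 1.5596, -0.0021, -0.0035, 0.0389]
```

View pics/s1.png

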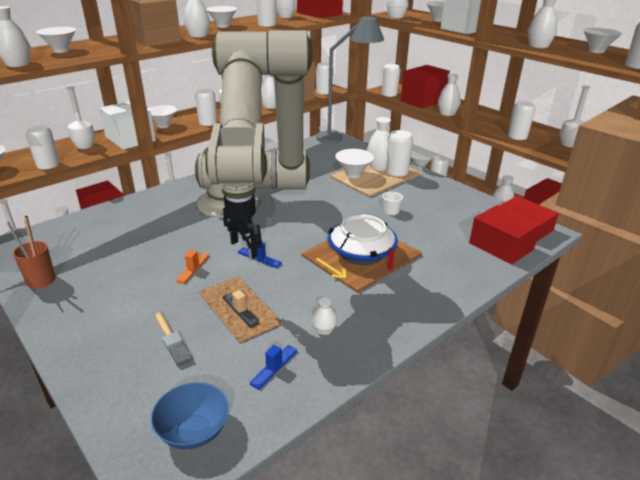

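Request:
send_rows --pt "-0.62 0.28 0.5 0 0 0.04 85" --pt "-0.62 0.28 1.56 0 0 0.04 85" --pt "-0.62 0.28 1.56 0 0 0.04 85"

```text
time_s: 3.3
position: [0.5444, -0.3067, 0.0877]
tool_rot: [[0.046, 0.999, -0.005], [0.999, -0.046, 0.005], [0.004, -0.006, -1.0]]
ft_force: [-0.5, 0.1, 0.2]
grip_width: 0.0851
```

```bash
python3 mv.py 0.5455 -0.308 0.023 -2.7
python3 - <<'E'
from h import *
im,d,w=cloud("scene"); cv2.imwrite("pics/s2.png",cv2.resize(im[180:340,180:380,::-1],None,fx=3.5,fy=3.5))
E
```

```text
t 3.3 p [ 0.5444 -0.3067  0.0877] yaw -2.65 F [-0.49  0.06  0.15] w 0.0851
row [-0.0309, 0.0311, 1.2933, -0.0396, -0.0308, 0.0056]
```

View pics/s2.png

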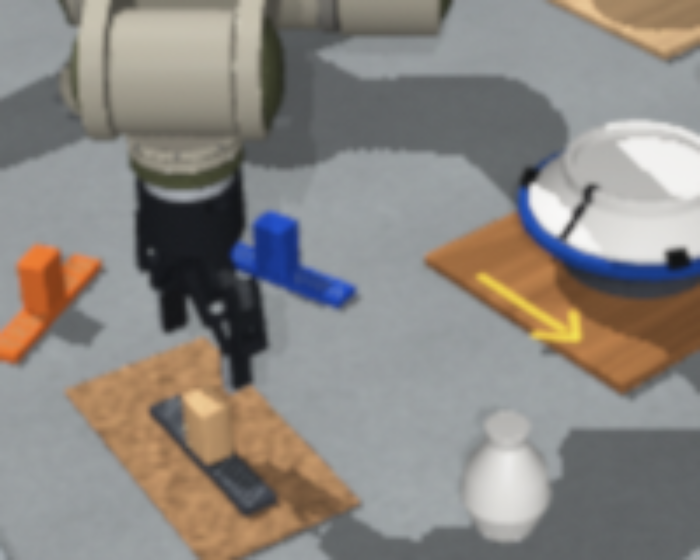

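Run:
```python
from h import *
for n in("scene","top"):
    m=vision.camera_model(n);K=np.array(m["camera_matrix"]);V=np.array(m["view"])
    for p in([.5444,-.3067,.0877],[.5444,-.3067,.064],[.5444+.042,-.3067,.0877],[.5444-.042,-.3067,.0877]):
        c=V[:3,:3]@p+V[:3,3]; q=K@c/c[2]; print(n,q[:2].round(1), ((q[:2]-[180,180])*3.5).round(0))
im,d,w=cloud("top"); cv2.imwrite("pics/t2.png",cv2.resize(im[190:310,370:500,::-1],None,fx=5,fy=5))
im,d,w=cloud("scene"); cv2.imwrite("pics/s3.png",cv2.resize(im[180:340,180:380,::-1],None,fx=3.5,fy=3.5))
```

```text
scene [237.7 286.2] [202. 372.]
scene [238.3 293.2] [204. 396.]
scene [246.8 293.8] [234. 398.]
scene [229.  278.8] [171. 346.]
top [435.4 240.5] [894. 212.]
top [433.2 242.1] [886. 217.]
top [434.8 223.1] [892. 151.]
top [436.  258.1] [896. 273.]
```

View pics/t2.png

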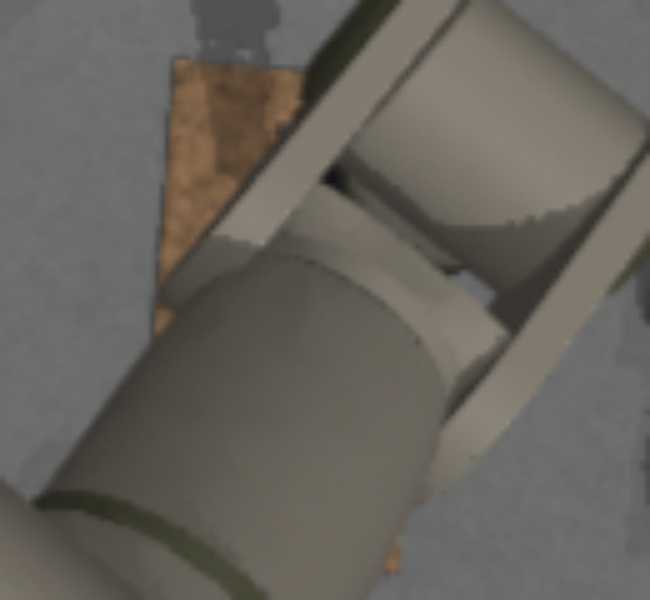

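View pics/s3.png

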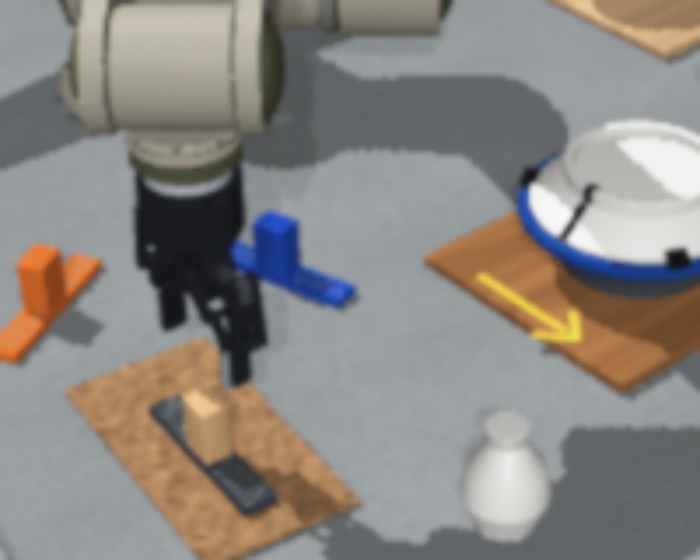

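The fingertips project where expected: they straddle the grip at about (202,372) in this crop, which leaves only the descent.

Request:
send_rows --pt "-0.03 0.03 0.7 -0.03 -0.03 0 85" --pt "-0.03 0.03 1.2 -0.03 -0.03 0 85" --pt "-0.03 0.03 1.29 -0.03 -0.03 0 85" --pt "-0.03 0.03 1.29 -0.03 -0.03 0 85"

```text
time_s: 3.95
position: [0.548, -0.3107, 0.0274]
tool_rot: [[0.047, 0.999, 0.006], [0.999, -0.047, -0.006], [-0.006, 0.006, -1.0]]
ft_force: [-0.2, 0.7, 0.0]
grip_width: 0.0852
```

```bash
python3 mv.py 0.5455 -0.308 0.023 -2.7
```

```text
t 3.95 p [ 0.548  -0.3107  0.0274] yaw -2.69 F [-0.24  0.71  0.03] w 0.0852
row [0.0518, -0.0529, 0.0875, 0.0458, 0.042, 0.0014]
```

Request:
send_rows --pt "0.05 -0.05 0.08 0.03 0.03 0 85" --pt "0.05 -0.05 0.08 0.03 0.03 0 85"

```text
time_s: 4.2
position: [0.5449, -0.3076, 0.022]
tool_rot: [[0.047, 0.999, 0.0], [0.999, -0.047, -0.0], [-0.0, 0.0, -1.0]]
ft_force: [0.1, -0.4, 0.5]
grip_width: 0.0851
```

```bash
python3 mv.py 0.5455 -0.308 0.023 -2.7
```

```text
t 4.2 p [ 0.5449 -0.3076  0.022 ] yaw -2.7 F [ 0.13 -0.38  0.51] w 0.0851
row [-0.0067, 0.0127, -0.0191, 0.003, 0.0022, -0.0001]
```

Request:
send_rows --pt "0 0 0 0 0 0 25" --pt "0 0 0 0 0 0 25" --pt "0 0 0 0 0 0 25" --pt "0 0 0 0 0 0 25" --pt "0 0 0 0 0 0 25" --grip_force 90

```text
time_s: 4.82
position: [0.5452, -0.3079, 0.0219]
tool_rot: [[0.047, 0.999, 0.001], [0.999, -0.047, -0.001], [-0.001, 0.001, -1.0]]
ft_force: [1.6, -0.3, 4.7]
grip_width: 0.0328
```

```bash
python3 mv.py 0.5455 -0.308 0.023 -2.7
```

```text
t 4.825 p [ 0.5452 -0.3079  0.0219] yaw -2.71 F [ 1.62 -0.29  4.67] w 0.0328
row [-0.0008, 0.0065, -0.0215, 0.0067, 0.0048, -0.001]
```

Request:
send_rows --pt "0 0 -0.6 0 0 0 25" --pt "0 0 -1.6 0 0 0 25" --pt "0 0 -2.6 0 0 0 25" --pt "0 0 -3.4 0 0 0 25" --pt "0 0 -3.4 0 0 0 25"

```text
time_s: 5.45
position: [0.5454, -0.3082, 0.1939]
tool_rot: [[0.047, 0.999, 0.004], [0.999, -0.047, -0.003], [-0.003, 0.004, -1.0]]
ft_force: [0.8, 0.7, -4.3]
grip_width: 0.033
```

```bash
python3 mv.py 0.520 0.0705 0.19 0.8
python3 - <<'E'
from h import *
im,d,w=cloud("scene"); cv2.imwrite("pics/s4.png",cv2.resize(im[100:340,130:380,::-1],None,fx=2.5,fy=2.5))
E
```

```text
t 5.45 p [ 0.5454 -0.3082  0.1939] yaw -2.7 F [ 0.81  0.74 -4.29] w 0.033
row [7.5409, -0.8647, 0.0523, 0.0257, 0.0217, -0.4372]
```

View pics/s4.png

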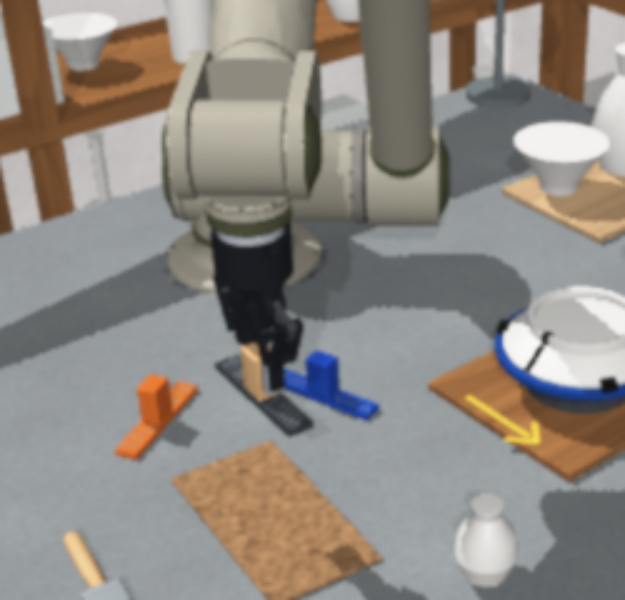

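The file is held level in the gripper, at about (262,395) in the crop, and the mat is now empty. Next I'll carry it over to the wheel.

Request:
send_rows --pt "7.54 -0.86 0.05 0 0 -0.44 25" --pt "7.54 -0.86 0.05 0 0 -0.44 25" --pt "7.54 -0.86 0.05 0 0 -0.44 25" --pt "7.54 -0.86 0.05 0 0 -0.44 25" --pt "7.54 -0.86 0.05 0 0 -0.44 25"

```text
time_s: 6.12
position: [0.5227, 0.0062, 0.1871]
tool_rot: [[-0.014, 1.0, -0.004], [1.0, 0.014, 0.001], [0.001, -0.004, -1.0]]
ft_force: [0.9, 0.6, -2.1]
grip_width: 0.0332
```

```bash
python3 mv.py 0.520 0.0705 0.15 0.8
```

```text
t 6.125 p [0.5227 0.0062 0.1871] yaw 0.79 F [ 0.91  0.62 -2.07] w 0.0332
row [1.2863, -0.033, 0.7435, -0.0314, -0.0077, -0.0007]
```

Request:
send_rows --pt "1.29 -0.03 0.2 0 0 0 25" --pt "1.29 -0.03 0.74 -0.02 0 0 25" --pt "1.29 -0.03 0.74 -0.02 0 0 25" --pt "1.29 -0.03 0.74 -0.02 0 0 25"

```text
time_s: 6.62
position: [0.5218, 0.0679, 0.1522]
tool_rot: [[-0.013, 1.0, 0.002], [1.0, 0.013, 0.0], [-0.0, 0.002, -1.0]]
ft_force: [0.1, 0.5, -2.9]
grip_width: 0.0329
```

```bash
python3 mv.py 0.520 0.0705 0.132 0.8
python3 - <<'E'
from h import *
for k in range(3):
    s=status.observe(); 
    im,d,w=cloud("scene"); print(s["ft_force"].round(2),s["wrist_torque"].round(3))
s=status.observe();print(s["position"].round(4), s["ft_force"].round(2))
cv2.imwrite("pics/s5.png",cv2.resize(im[130:330,250:450,::-1],None,fx=3,fy=3))
E
```

```text
t 6.625 p [0.5218 0.0679 0.1522] yaw 0.76 F [ 0.12  0.46 -2.88] w 0.0329
row [0.0525, -0.035, 0.4038, 0.0115, 0.0, -0.0052]
[ 0.12  0.46 -2.88] [ 0.005 -0.009  0.05 ]
[-0.73 -0.81 -2.25] [ 0.006 -0.041 -0.019]
[-0.43 -0.55 -2.72] [ 0.025 -0.009  0.02 ]
[0.5221 0.0678 0.153 ] [-0.07  0.14 -3.41]
```

View pics/s5.png

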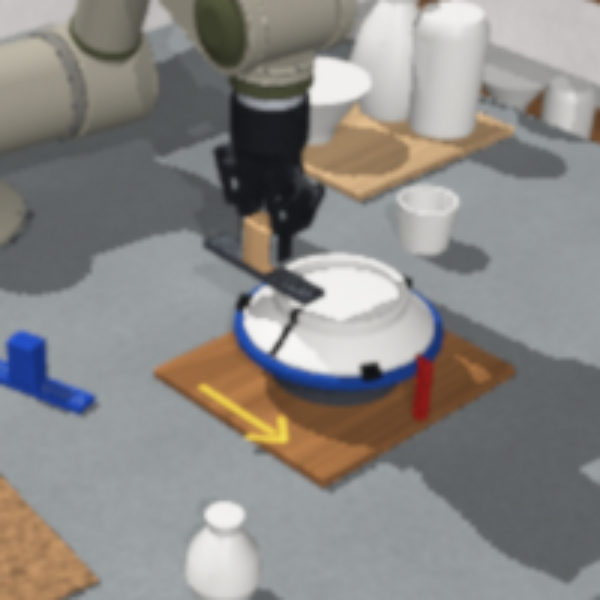

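Request:
send_rows --pt "0.05 -0.04 0.2 0 0 0 25" --pt "0.05 -0.04 0.34 0.01 0 0 25" --pt "0.05 -0.04 0.42 0.01 0 0 25" --pt "0.05 -0.04 0.42 0.01 0 0 25"

```text
time_s: 7.28
position: [0.5196, 0.071, 0.1311]
tool_rot: [[-0.014, 1.0, 0.001], [1.0, 0.014, 0.0], [0.0, 0.001, -1.0]]
ft_force: [0.1, -0.5, -2.4]
grip_width: 0.0334
```

```bash
python3 mv.py 0.520 0.0705 0.128 0.8
```

```text
t 7.275 p [0.5196 0.071  0.1311] yaw 0.81 F [ 0.13 -0.5  -2.43] w 0.0334
row [-0.0105, 0.0069, 0.0611, 0.0046, -0.0004, 0.0015]
```

Request:
send_rows --pt "0 0 0.02 0 0 0 25" --pt "0 0 0.04 0 0 0 25" --pt "0 0 0.04 0 0 0 25"

```text
time_s: 7.65
position: [0.5198, 0.071, 0.1294]
tool_rot: [[-0.014, 1.0, 0.001], [1.0, 0.014, -0.0], [-0.0, 0.001, -1.0]]
ft_force: [-0.1, -0.2, -2.7]
grip_width: 0.0329
```

Request:
send_rows --pt "0 0 0.012 0 0 0 25" --pt "0 0 0.02 0 0 0 25" --pt "0 0 0.02 0 0 0 25"

```text
time_s: 8.02
position: [0.5197, 0.071, 0.1284]
tool_rot: [[-0.014, 1.0, 0.001], [1.0, 0.014, 0.0], [0.0, 0.001, -1.0]]
ft_force: [0.3, 0.8, -2.8]
grip_width: 0.0332
```

Request:
send_rows --pt "0 0 0.012 0 0 0 25" --pt "0 0 0.018 0 0 0 25" --pt "0 0 0.018 0 0 0 25"

```text
time_s: 8.4
position: [0.5197, 0.071, 0.1275]
tool_rot: [[-0.014, 1.0, 0.001], [1.0, 0.014, 0.0], [0.0, 0.001, -1.0]]
ft_force: [-0.1, -0.1, -2.3]
grip_width: 0.0332
```

```bash
python3 mv.py 0.520 0.0705 0.1275 0.8
```

```text
t 8.4 p [0.5197 0.071  0.1275] yaw 0.81 F [-0.1  -0.14 -2.29] w 0.0332
row [-0.0107, 0.0053, -0.0003, 0.0092, -0.0004, 0.0013]
```

Request:
send_rows --pt "0 0 0.01 0 0 0 25" --pt "0 0 0.014 0 0 0 25" --pt "0 0 0.014 0 0 0 25"

```text
time_s: 8.78
position: [0.5197, 0.071, 0.1268]
tool_rot: [[-0.014, 1.0, 0.001], [1.0, 0.014, 0.0], [0.0, 0.001, -1.0]]
ft_force: [0.4, -0.3, -2.5]
grip_width: 0.033
```

```bash
python3 mv.py 0.520 0.0705 0.1275 0.8
```

```text
t 8.775 p [0.5197 0.071  0.1268] yaw 0.81 F [ 0.38 -0.34 -2.55] w 0.033
row [-0.0108, 0.005, -0.0141, 0.0093, -0.0, 0.0017]
```

Request:
send_rows --pt "0 0 0.01 0 0 0 25" --pt "0 0 0.014 0 0 0 25" --pt "0 0 0.014 0 0 0 25"

```text
time_s: 9.15
position: [0.5198, 0.071, 0.1262]
tool_rot: [[-0.014, 1.0, 0.001], [1.0, 0.014, 0.0], [-0.0, 0.001, -1.0]]
ft_force: [-0.4, -0.7, -2.1]
grip_width: 0.0329
```

Request:
send_rows --pt "0 0 0.008 0 0 0 25" --pt "0 0 0.012 0 0 0 25" --pt "0 0 0.012 0 0 0 25"

```text
time_s: 9.52
position: [0.5198, 0.0709, 0.1258]
tool_rot: [[-0.014, 1.0, 0.002], [1.0, 0.014, -0.0], [-0.0, 0.002, -1.0]]
ft_force: [-2.1, -1.0, 0.9]
grip_width: 0.033
```

```bash
python3 mv.py 0.520 0.0705 0.1275 0.8
```

```text
t 9.525 p [0.5198 0.0709 0.1258] yaw 0.81 F [-2.12 -1.03  0.89] w 0.033
row [-0.0086, 0.0031, -0.0344, 0.0129, 0.0017, 0.0015]
```

Request:
send_rows --pt "0 0 0.006 0 0 0 25" --pt "0 0 0.008 0 0 0 25"

```text
time_s: 9.78
position: [0.5199, 0.0709, 0.1254]
tool_rot: [[-0.014, 1.0, 0.002], [1.0, 0.014, -0.0], [-0.0, 0.002, -1.0]]
ft_force: [-2.8, -2.6, 5.0]
grip_width: 0.0332
```

Request:
send_rows --pt "0 0.1 0 0 0 0 25" --pt "0 0.2 0 0 0 0 25" --pt "0 0.3 0 0 0 0 25" --pt "0 0.4 0 0 0 0 25"

```text
time_s: 10.28
position: [0.5393, 0.0713, 0.1253]
tool_rot: [[-0.014, 1.0, -0.0], [1.0, 0.014, -0.0], [-0.0, -0.0, -1.0]]
ft_force: [-5.4, -1.8, 6.5]
grip_width: 0.0331
```

```bash
python3 mv.py 0.60 0.072 0.1254 0.8
```

```text
t 10.275 p [0.5393 0.0713 0.1253] yaw 0.82 F [-5.44 -1.78  6.55] w 0.0331
row [-0.004, 1.2144, -0.0029, -0.0021, 0.0005, 0.0031]
```

Request:
send_rows --pt "0 0.1 -0.001 0 0 0 25" --pt "0 0.2 -0.002 0 0 0 25" --pt "0 0.3 -0.002 0 0 0 25" --pt "0 0.4 -0.002 0 0 0 25"

```text
time_s: 10.78
position: [0.5592, 0.0717, 0.1253]
tool_rot: [[-0.014, 1.0, -0.001], [1.0, 0.014, 0.0], [0.0, -0.001, -1.0]]
ft_force: [-5.3, -1.4, 6.2]
grip_width: 0.033
```

Request:
send_rows --pt "0 0.1 0 0 0 0 25" --pt "0 0.2 0 0 0 0 25" --pt "0 0.3 0 0 0 0 25" --pt "0 0.4 0 0 0 0 25"

```text
time_s: 11.28
position: [0.5791, 0.0721, 0.1252]
tool_rot: [[-0.014, 1.0, -0.001], [1.0, 0.014, 0.0], [0.0, -0.001, -1.0]]
ft_force: [-5.0, -1.0, 5.2]
grip_width: 0.0329
```

Request:
send_rows --pt "0 0.1 0 0 0 0 25" --pt "0 0.2 0 0 0 0 25" --pt "0 0.3 0 0 0 0 25" --pt "0 0.4 0 0 0 0 25"

```text
time_s: 11.78
position: [0.5999, 0.0722, 0.1253]
tool_rot: [[-0.014, 1.0, 0.001], [1.0, 0.014, 0.0], [0.0, 0.001, -1.0]]
ft_force: [-5.0, -0.8, 5.1]
grip_width: 0.0329
```

Request:
send_rows --pt "0 0 -0.1 0 0 0 25" --pt "0 0 -0.4 0 0 0 25" --pt "0 0 -0.7 0 0 0 25" --pt "0 -0.8 -0.7 0 0 0 25" --pt "0 -1.6 -0.7 0 0 0 25"

```text
time_s: 12.4
position: [0.5191, 0.071, 0.1612]
tool_rot: [[-0.014, 1.0, 0.003], [1.0, 0.014, -0.0], [-0.0, 0.003, -1.0]]
ft_force: [0.2, -0.7, -2.7]
grip_width: 0.0329
```

```bash
python3 mv.py 0.52 0.071 0.130 0.8
python3 - <<'E'
from h import *
im,d,w=cloud("scene"); cv2.imwrite("pics/s6.png",cv2.resize(im[170:300,300:440,::-1],None,fx=4.5,fy=4.5))
im,d,w=cloud("top"); cv2.imwrite("pics/t6.png",cv2.resize(im[170:300,180:330,::-1],None,fx=4.5,fy=4.5))
E
```

```text
t 12.4 p [0.5191 0.071  0.1612] yaw 0.81 F [ 0.19 -0.71 -2.69] w 0.0329
row [-0.0, 0.0161, 0.624, 0.024, 0.0008, 0.0014]
```

View pics/s6.png

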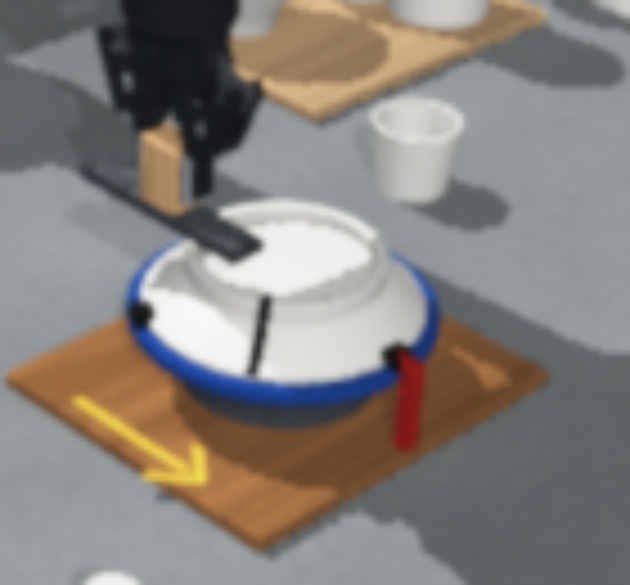

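View pics/t6.png

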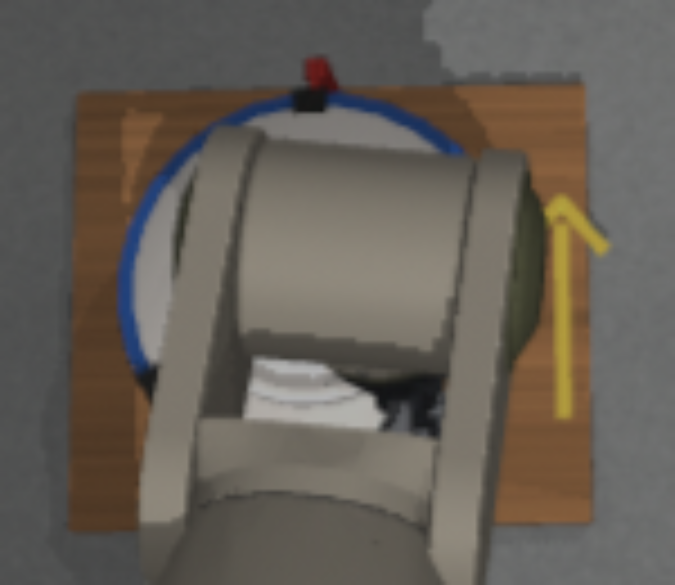

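```bash
cat > mark.py <<'E'
from h import *
im,d,w=cloud("scene"); I=im.astype(int); c=(.5642,.1358)
x,y,z=w[...,0]-c[0],w[...,1]-c[1],w[...,2]
r=np.hypot(x,y); A=np.degrees(np.arctan2(y,x))
m=(d>0)&(r>.070)&(r<.096)&(z>.06)&(z<.112)&(I.max(-1)<110)&(A>-110)&(A<30)
for lo in np.arange(.07,.096,.005):
    k=m&(r>=lo)&(r<lo+.005); print(round(lo,3),k.sum(),np.round(np.sort(A[k]),0)[:20])
rd=(I[...,0]>I[...,1]+70)&(I[...,0]>I[...,2]+70)&(np.hypot(x-.118,y)<.03)&(z>.06); print("red",w[rd].mean(0),np.degrees(np.arctan2(y[rd],x[rd]).mean()))
E
python3 mark.py
```

```text
0.07 5 [-57. -56. -54. -54. -52.]
0.075 3 [-56. -56. -54.]
0.08 5 [-57. -55. -55. -53. -53.]
0.085 5 [-56. -56. -54. -54. -54.]
0.09 1 [-55.]
0.095 1 [-110.]
red [0.68596342 0.13697876 0.07318281] 0.6019380692473627
```

Request:
send_rows --pt "0 0.02 0.3 0.01 0 0 25" --pt "0 0.02 0.56 0.01 0 0 25" --pt "0 0.02 0.64 0.01 0 0 25" --pt "0 0.02 0.66 0.01 0 0 25" --pt "0 0.02 0.66 0.01 0 0 25"

```text
time_s: 13.18
position: [0.521, 0.071, 0.1273]
tool_rot: [[-0.014, 1.0, 0.0], [1.0, 0.014, 0.0], [-0.0, 0.0, -1.0]]
ft_force: [0.0, -0.2, -3.1]
grip_width: 0.033
```

```bash
python3 mv.py 0.52 0.071 0.1254 0.8
```

```text
t 13.175 p [0.521  0.071  0.1273] yaw 0.81 F [ 0.01 -0.15 -3.11] w 0.033
row [-0.0005, -0.0197, 0.0381, 0.002, 0.0, 0.0016]
```

Request:
send_rows --pt "0 0 0.016 0 0 0 25" --pt "0 0 0.026 0 0 0 25" --pt "0 0 0.032 0 0 0 25" --pt "0 0 0.036 0 0 0 25" --pt "0 0 0.036 0 0 0 25"

```text
time_s: 13.8
position: [0.5209, 0.0709, 0.1257]
tool_rot: [[-0.014, 1.0, 0.001], [1.0, 0.014, -0.0], [-0.0, 0.001, -1.0]]
ft_force: [-1.4, -0.7, 1.1]
grip_width: 0.0334
```

Request:
send_rows --pt "0 0 0.006 0 0 0 25" --pt "0 0 0.008 0 0 0 25"

```text
time_s: 14.05
position: [0.5209, 0.0709, 0.1254]
tool_rot: [[-0.014, 1.0, 0.001], [1.0, 0.014, -0.0], [-0.0, 0.001, -1.0]]
ft_force: [-1.6, -1.7, 4.8]
grip_width: 0.0333
```

Request:
send_rows --pt "0 0.1 0 0 0 0 25" --pt "0 0.2 0 0 0 0 25" --pt "0 0.3 -0.001 0 0 0 25" --pt "0 0.4 -0.002 0 0 0 25"

```text
time_s: 14.55
position: [0.54, 0.0714, 0.1252]
tool_rot: [[-0.014, 1.0, -0.002], [1.0, 0.014, -0.0], [0.0, -0.002, -1.0]]
ft_force: [-6.5, -0.4, 6.4]
grip_width: 0.0328
```

Request:
send_rows --pt "0 0.1 0 0 0 0 25" --pt "0 0.2 0 0 0 0 25" --pt "0 0.3 0 0 0 0 25" --pt "0 0.4 0 0 0 0 25"

```text
time_s: 15.05
position: [0.5599, 0.0718, 0.1251]
tool_rot: [[-0.015, 1.0, -0.003], [1.0, 0.015, 0.0], [0.0, -0.003, -1.0]]
ft_force: [-5.4, -0.1, 6.7]
grip_width: 0.0332
```

Request:
send_rows --pt "0 0.1 0 0 0 0 25" --pt "0 0.2 0 0 0 0 25" --pt "0 0.3 0 0 0 0 25" --pt "0 0.4 0 0 0 0 25"

```text
time_s: 15.55
position: [0.5799, 0.0722, 0.1251]
tool_rot: [[-0.015, 1.0, -0.003], [1.0, 0.015, 0.0], [0.0, -0.003, -1.0]]
ft_force: [-4.3, -0.7, 5.8]
grip_width: 0.0331
```

Request:
send_rows --pt "0 0.1 0 0 0 0 25" --pt "0 0.2 0 0 0 0 25" --pt "0 0.3 0 0 0 0 25" --pt "0 0.4 0 0 0 0 25"

```text
time_s: 16.05
position: [0.5999, 0.0726, 0.125]
tool_rot: [[-0.015, 1.0, -0.003], [1.0, 0.015, 0.001], [0.001, -0.003, -1.0]]
ft_force: [-4.8, 1.2, 5.6]
grip_width: 0.0329
```

Request:
send_rows --pt "0 0 -0.1 0 0 0 25" --pt "0 0 -0.4 0 0 0 25" --pt "0 0 -0.7 0 0 0 25" --pt "0 -0.8 -0.7 0 0 0 25" --pt "0 -1.6 -0.7 0 0 0 25"

```text
time_s: 16.68
position: [0.52, 0.071, 0.161]
tool_rot: [[-0.014, 1.0, 0.001], [1.0, 0.014, -0.0], [-0.0, 0.001, -1.0]]
ft_force: [-0.3, -1.1, -3.0]
grip_width: 0.0326
```

```bash
python3 mv.py 0.52 0.071 0.130 0.8; python3 mark.py
```

```text
t 16.675 p [0.52  0.071 0.161] yaw 0.81 F [-0.34 -1.06 -2.99] w 0.0326
row [0.0001, -0.0002, 0.6205, 0.0102, 0.0008, 0.0015]
0.07 6 [-25. -25. -24. -24. -24. -21.]
0.075 5 [-25. -24. -23. -22. -19.]
0.08 3 [-26. -24. -24.]
0.085 7 [-25. -25. -25. -23. -23. -23. -22.]
0.09 3 [-26. -26. -23.]
0.095 3 [-80. -23. -22.]
red [0.68778756 0.13657327 0.0718889 ] 0.3705423320710887
```

Request:
send_rows --pt "0 0 0.3 0.01 0 0 25" --pt "0 0 0.56 0.01 0 0 25" --pt "0 0 0.63 0.01 0 0 25" --pt "0 0 0.66 0.01 0 0 25" --pt "0 0 0.66 0.01 0 0 25"

```text
time_s: 17.35
position: [0.5211, 0.071, 0.1271]
tool_rot: [[-0.014, 1.0, -0.001], [1.0, 0.014, -0.0], [-0.0, -0.001, -1.0]]
ft_force: [0.3, 0.3, -1.5]
grip_width: 0.0329
```

```bash
python3 mv.py 0.52 0.071 0.1254 0.8
```

```text
t 17.35 p [0.5211 0.071  0.1271] yaw 0.81 F [ 0.31  0.28 -1.54] w 0.0329
row [0.0001, -0.0213, 0.035, -0.0084, 0.0001, 0.0015]
```

Request:
send_rows --pt "0 -0.02 0.014 0 0 0 25" --pt "0 -0.02 0.022 0 0 0 25" --pt "0 -0.02 0.03 0 0 0 25" --pt "0 -0.02 0.036 0 0 0 25" --pt "0 -0.02 0.036 0 0 0 25"

```text
time_s: 17.98
position: [0.5199, 0.0709, 0.1257]
tool_rot: [[-0.014, 1.0, -0.001], [1.0, 0.014, -0.0], [-0.0, -0.001, -1.0]]
ft_force: [-1.6, -0.6, 2.0]
grip_width: 0.033
```

Request:
send_rows --pt "0 0 0.004 0 0 0 25" --pt "0 0 0.006 0 0 0 25"

```text
time_s: 18.23
position: [0.5199, 0.0708, 0.1254]
tool_rot: [[-0.014, 1.0, -0.001], [1.0, 0.014, -0.0], [-0.0, -0.001, -1.0]]
ft_force: [-2.5, -3.1, 5.2]
grip_width: 0.0331
```

Request:
send_rows --pt "0 0.125 0 0 0 0 25" --pt "0 0.25 0 0 0 0 25" --pt "0 0.375 -0.001 0 0 0 25" --pt "0 0.5 -0.002 0 0 0 25"

```text
time_s: 18.73
position: [0.5441, 0.0716, 0.1252]
tool_rot: [[-0.014, 1.0, -0.004], [1.0, 0.014, 0.0], [0.0, -0.004, -1.0]]
ft_force: [-5.5, -0.7, 6.3]
grip_width: 0.0332
```

Request:
send_rows --pt "0 0.125 0 0 0 0 25" --pt "0 0.25 0 0 0 0 25" --pt "0 0.375 0 0 0 0 25" --pt "0 0.5 0 0 0 0 25"

```text
time_s: 19.23
position: [0.569, 0.072, 0.1251]
tool_rot: [[-0.014, 1.0, -0.004], [1.0, 0.014, 0.0], [0.001, -0.004, -1.0]]
ft_force: [-5.1, 0.3, 7.0]
grip_width: 0.033
```

Request:
send_rows --pt "0 0.125 0 0 0 0 25" --pt "0 0.25 0 0 0 0 25" --pt "0 0.375 0 0 0 0 25" --pt "0 0.5 0 0 0 0 25" --pt "0 0.6 0 0 0 0 25"

```text
time_s: 19.85
position: [0.599, 0.0726, 0.125]
tool_rot: [[-0.015, 1.0, -0.004], [1.0, 0.015, 0.001], [0.001, -0.004, -1.0]]
ft_force: [-5.7, 0.0, 5.8]
grip_width: 0.0329
```

Request:
send_rows --pt "0 0 -0.1 0 0 0 25" --pt "0 0 -0.4 0 0 0 25" --pt "0 0 -0.8 0 0 0 25" --pt "0 -0.8 -1.0 0 0 0 25" --pt "0 -1.6 -1.0 0 0 0 25"

```text
time_s: 20.48
position: [0.5192, 0.071, 0.1764]
tool_rot: [[-0.014, 1.0, 0.001], [1.0, 0.014, -0.0], [-0.0, 0.001, -1.0]]
ft_force: [-0.0, -0.1, -3.0]
grip_width: 0.0333
```

```bash
python3 mv.py 0.52 0.071 0.130 0.8; python3 mark.py;  python3 - <<'E'
from h import *
im,d,w=cloud("scene"); cv2.imwrite("pics/s7.png",cv2.resize(im[170:300,300:440,::-1],None,fx=4.5,fy=4.5))
E
```

```text
t 20.475 p [0.5192 0.071  0.1764] yaw 0.81 F [-0.04 -0.08 -3.02] w 0.0333
row [0.0, 0.0142, 0.9288, 0.0074, 0.0009, 0.0013]
0.07 5 [2. 2. 3. 5. 7.]
0.075 2 [2. 6.]
0.08 2 [2. 3.]
0.085 7 [1. 2. 2. 2. 4. 5. 5.]
0.09 2 [-57.   3.]
0.095 3 [-55.   1.   5.]
red [0.68778557 0.13628933 0.07181165] 0.22034892369305253
```

View pics/s7.png

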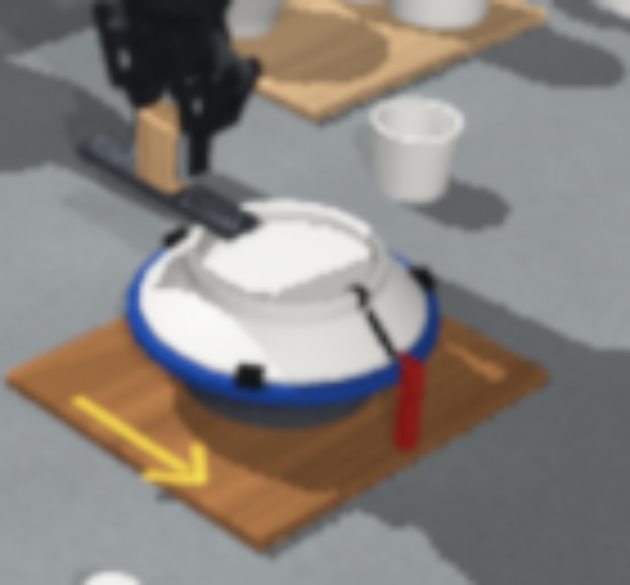

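```bash
python3 mv.py 0.528 -0.303 0.19 -5.5
```

```text
t 20.575 p [0.5166 0.0714 0.1761] yaw 0.83 F [-0.42  0.11 -3.19] w 0.0329
row [-7.4913, 0.1187, -0.2793, -0.0205, -0.0003, 0.7914]
```

Request:
send_rows --pt "-1.0 0.02 -0.28 0 0 0.1 25" --pt "-7.5 0.12 -0.28 0 0 0.79 25" --pt "-7.5 0.12 -0.28 0 0 0.79 25" --pt "-7.5 0.12 -0.28 0 0 0.79 25" --pt "-7.5 0.12 -0.28 0 0 0.79 25"

```text
time_s: 21.2
position: [0.5292, -0.2312, 0.1898]
tool_rot: [[0.096, 0.995, -0.0], [0.995, -0.096, -0.001], [-0.001, -0.0, -1.0]]
ft_force: [1.5, 0.1, -3.1]
grip_width: 0.033
```

```bash
python3 mv.py 0.528 -0.303 0.10 -5.5
```

```text
t 21.2 p [ 0.5292 -0.2312  0.1898] yaw -5.52 F [ 1.53  0.13 -3.07] w 0.033
row [-1.4304, 0.1133, 1.7978, -0.0005, 0.0041, -0.002]
```

Request:
send_rows --pt "-0.9 0.07 0.1 0 0 0 25" --pt "-1.43 0.11 0.8 0 0 0 25" --pt "-1.43 0.11 1.5 0 0 0 25" --pt "-1.43 0.11 1.8 0 0 0 25" --pt "-1.43 0.11 1.8 0 0 0 25"

```text
time_s: 21.82
position: [0.5276, -0.3003, 0.0991]
tool_rot: [[0.096, 0.995, -0.002], [0.995, -0.096, 0.0], [0.0, -0.002, -1.0]]
ft_force: [-0.0, -0.0, -2.2]
grip_width: 0.0333
```

```bash
python3 mv.py 0.528 -0.303 0.026 -5.5
```

```text
t 21.825 p [ 0.5276 -0.3003  0.0991] yaw -5.48 F [-0.02 -0.   -2.25] w 0.0333
row [-0.0526, 0.015, 1.4618, -0.0143, -0.0021, 0.0021]
```

Request:
send_rows --pt "-0.03 0 0.6 0 0 0 25" --pt "-0.05 0.01 1.15 -0.01 0 0 25" --pt "-0.05 0.01 1.4 -0.01 0 0 25" --pt "-0.05 0.01 1.44 -0.01 0 0 25" --pt "-0.05 0.01 1.44 -0.01 0 0 25"

```text
time_s: 22.45
position: [0.5282, -0.3034, 0.0284]
tool_rot: [[0.096, 0.995, 0.002], [0.995, -0.096, -0.002], [-0.001, 0.002, -1.0]]
ft_force: [-0.1, -0.4, -3.1]
grip_width: 0.0329
```

```bash
python3 mv.py 0.528 -0.303 0.0235 -5.5
```

```text
t 22.45 p [ 0.5282 -0.3034  0.0284] yaw -5.49 F [-0.15 -0.38 -3.05] w 0.0329
row [0.0073, -0.0051, 0.0977, 0.012, 0.0097, 0.001]
```

Request:
send_rows --pt "0 0 0.05 0 0 0 25" --pt "0 0 0.09 0 0 0 25" --pt "0 0 0.1 0 0 0 25" --pt "0 0 0.1 0 0 0 25"

```text
time_s: 22.95
position: [0.5276, -0.3031, 0.0221]
tool_rot: [[0.096, 0.995, -0.0], [0.995, -0.096, -0.0], [-0.0, -0.0, -1.0]]
ft_force: [0.4, 0.0, -3.6]
grip_width: 0.0331
```

Request:
send_rows --pt "0 0 0.02 0 0 0 25" --pt "0 0 0.024 0 0 0 25"

```text
time_s: 23.2
position: [0.5276, -0.3031, 0.0219]
tool_rot: [[0.096, 0.995, 0.0], [0.995, -0.096, -0.001], [-0.001, 0.001, -1.0]]
ft_force: [-3.3, 1.5, 6.8]
grip_width: 0.033
```

Touchdown is felt, so I'll release and withdraw.

Request:
send_rows --pt "0 0 -0.01 0 0 0 85" --pt "0 0 -0.01 0 0 0 85" --pt "0 0 -0.01 0 0 0 85" --pt "0 0 -0.01 0 0 0 85" --pt "0 0 -0.01 0 0 0 85"

```text
time_s: 23.82
position: [0.5276, -0.3031, 0.0214]
tool_rot: [[0.096, 0.995, -0.0], [0.995, -0.096, -0.0], [-0.0, 0.0, -1.0]]
ft_force: [0.9, 0.5, -0.3]
grip_width: 0.0848
```

Request:
send_rows --pt "0 0 -0.3 0 0 0 85" --pt "0 0 -1 0 0 0 85" --pt "0 0 -2 0 0 0 85" --pt "0 0 -3 0 0 0 85" --pt "3 -4 -3.5 0 0 0 85"

```text
time_s: 24.45
position: [0.4844, -0.2641, 0.1826]
tool_rot: [[0.097, 0.995, 0.009], [0.995, -0.097, -0.008], [-0.007, 0.01, -1.0]]
ft_force: [0.5, 0.3, -1.0]
grip_width: 0.0848
```

Request:
send_rows --pt "0 -3 0 0 0 0 85" --pt "0 -3 0 0 0 0 85" --pt "0 -3 0 0 0 0 85"

```text
time_s: 24.82
position: [0.3301, -0.2458, 0.1787]
tool_rot: [[0.097, 0.995, 0.0], [0.995, -0.097, -0.001], [-0.001, 0.001, -1.0]]
ft_force: [-0.3, -0.1, -0.2]
grip_width: 0.0846
```

```bash
python3 mark.py
python3 - <<'E'
from h import *
im,d,w=cloud("top"); cv2.imwrite("pics/t8.png",im[:,:,::-1]); I=im.astype(int)
x,y,z=w[...,0],w[...,1],w[...,2]
g=(z>.055)&(z<.075)&(abs(x-.528)<.06)&(abs(y+.303)<.05); print("grip",rect(w[g]),g.sum())
b=(z>.010)&(z<.022)&(abs(x-.528)<.1)&(abs(y+.303)<.04)&(I.max(-1)<90); print("blade",rect(w[b]),np.median(w[b][:,2]))
for l in("vase_mid","cup_mid","brush_mid"):
    r=vision.masks_of("top",l)
    if r: print(l,r[0]["p"],r[0]["extent"])
c=(.5642,.1358);r=np.hypot(x-c[0],y-c[1]);A=np.degrees(np.arctan2(y-c[1],x-c[0]))
k=(I.max(-1)<60)&(r>.055)&(r<.095)&(z>.06);print(np.sort(A[k]).round(0))
s=status.observe();print(s["time_s"],s["position"],s["grip_width"],s["ft_force"])
E
```

```text
0.07 4 [1. 1. 3. 5.]
0.075 1 [3.]
0.08 5 [0. 0. 2. 3. 6.]
0.085 2 [1. 4.]
0.09 5 [-53.   1.   2.   2.   4.]
0.095 1 [-58.]
red [0.68770551 0.13670364 0.07146966] 0.41973440250464983
grip (array([ 526.8, -304.4]), array([27.1, 33.6]), np.float32(-8.8)) 159
blade (array([ 529.4, -302.7]), array([ 35.6, 154.2]), np.float32(-5.8)) 0.015402816624524128
vase_mid 0.77 [364.6, 154.7, 389.1, 180.2]
cup_mid 0.68 [115.4, 271.1, 151.5, 302.6]
brush_mid 0.87 [497.6, 213.9, 522.0, 295.6]
[-60. -57. -55.   0.   0.   1.   1.   1.   1.   1.   1.   1.   1.   1.
   1.   1.   2.   2.   3.   3.   3.   3.   3.   3.   3.   3.   3.   3.
   3.   4.   4.   5.   5.   5.   5.  60.  63.  67.  67.]
25.075 [ 0.33314401 -0.24721206  0.17828539] 0.0849650123341921 [-0.04903932  0.34244417  0.49749895]
```

View pics/t8.png

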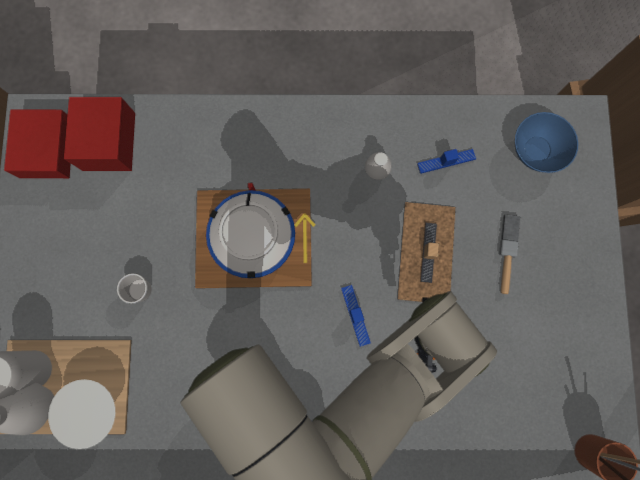

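The mark at (248,198) stands by the pointer at (250,186), about 2.2° off by measurement against a tolerance of 6.9°. The file lies centred and flat on the mat at (430,250), and the vase, cup and brush have not moved. I'm handing it in.

```bash
python3 -c "
from rig import env; print(env.close_job())"
```

```text
the job is handed in; nothing more can be done
None
```

The job is done and handed in at about 25 s; the hand-in reports no verdict, so what follows is my own measurement.

- **Strokes:** I picked the file up by its grip and pushed it forward in three strokes of about 80 mm. Pressing was roughly 8–10 N, read at intervals by the force sensor and never seen above about 9.6 N. After each stroke I lifted it 35 mm or more and brought it back in the air.
- **Wheel:** The mark went from about −88° to −55°, −24° and finally +2 to 3° by the cameras. The pointer reads 0.2–0.7° by the cameras, so the mark ends about 2° past it (0.04 rad, limit 0.12).
- **File:** It is released and lies flat along the mat, within about 2 mm of the centre. The blade runs at −5.8° against −5.7° for the mat. A rougher fit to the small grip top gave −8.8°, which is still well inside the 0.25 rad limit.
- **Rest of the scene:** The vase, cup and brush show within 2–4 pixels of their first detections, which is about how far off the detector normally is. The arm is clear of everything.

No check failed.

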